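# Dip the toy gas station's tank

## Task

The dipstick stands among the beads in the toy gas station's round tank: grip it by its blue handle and, keeping its foot down among the beads, stir them anticlockwise (seen from above) three full turns in circles about 3 cm across centred on the tank. Then draw the stick up out of the tank, turn it level so its marks can be read, and finish while still holding it in the gripper, level and still, at least 15 cm above the shelf. Keep all the beads in the tank, and leave the coupe, buggy, tow truck and tumbler where they are.

Things in the scene. Friction and masses are not known exactly. Their poses are not given: they have to be found in the camera images.
- station: Yellow plastic toy gas station, fixed to the shelf. Origin: on the shelf surface, on the vertical axis of its round tank; z up. Base plate 8 mm high: x -75..95, y -75..270 mm. On it towards +y: two red pumps at (60, 95) and (60, 140) mm, 63 mm high; white shop with yellow roof at (45, 220) mm, 103 mm high. Yaw within 0.4 rad of the world's.
- tank_rim (a point): Centre of the open mouth of the station's round fuel tank, 78 mm above the shelf. Tank: outer diameter 112 mm, inner diameter 104 mm, inner floor 14 mm above the shelf. A stick's foot circling at up to 18 mm radius about the tank's axis leaves room for the beads to pass along the wall without jamming.
- dipstick: Round stick 190 mm long, 55 to 90 g, standing loose and upright in the tank within 3 mm of its axis, ringed by beads. Origin: centre of its flat underside; own z runs up the stick. From there up: red conical foot, 28 mm across, 12 mm at 30 mm; white shaft 12 mm across with black marks; from 110 to 190 mm blue handle 18 mm across, to grip. Centre of mass at 50 mm. Raise a few mm to stir.
- stick_top (a point): Centre of the top end of the dipstick's blue handle, 190 mm from its origin.
- coupe: Silver die-cast coupe 78 x 38 mm, 32 mm high, on the station's plate near the pumps; leave alone. Origin centre of underside.
- buggy: Lime plastic buggy 100 x 64 mm, 63 mm high, on the shelf on the -y side of the tank; leave alone. Origin centre of underside.
- tow_truck: Brown wooden tow truck 140 x 62 mm, 79 mm high, on the shelf on the far side of the station; leave alone. Origin centre of underside.
- tumbler: Empty glass tumbler 72 mm across, 90 mm high, upright on the shelf on the far side of the tank; leave alone. Origin centre of underside.
- bead0: One of 8 chunky beads in the tank: a short cylinder 20 mm across, 16 mm high, 12 g, loose. Origin centre of its underside. At the start all stand in a ring 55 mm across (bead centres) round the stick's foot, in any order.
- bead1: One of 8 chunky beads in the tank: a short cylinder 20 mm across, 16 mm high, 12 g, loose. Origin centre of its underside. At the start all stand in a ring 55 mm across (bead centres) round the stick's foot, in any order.
- bead2: One of 8 chunky beads in the tank: a short cylinder 20 mm across, 16 mm high, 12 g, loose. Origin centre of its underside. At the start all stand in a ring 55 mm across (bead centres) round the stick's foot, in any order.
- bead3: One of 8 chunky beads in the tank: a short cylinder 20 mm across, 16 mm high, 12 g, loose. Origin centre of its underside. At the start all stand in a ring 55 mm across (bead centres) round the stick's foot, in any order.
- bead4: One of 8 chunky beads in the tank: a short cylinder 20 mm across, 16 mm high, 12 g, loose. Origin centre of its underside. At the start all stand in a ring 55 mm across (bead centres) round the stick's foot, in any order.
- bead5: One of 8 chunky beads in the tank: a short cylinder 20 mm across, 16 mm high, 12 g, loose. Origin centre of its underside. At the start all stand in a ring 55 mm across (bead centres) round the stick's foot, in any order.
- bead6: One of 8 chunky beads in the tank: a short cylinder 20 mm across, 16 mm high, 12 g, loose. Origin centre of its underside. At the start all stand in a ring 55 mm across (bead centres) round the stick's foot, in any order.
- bead7: One of 8 chunky beads in the tank: a short cylinder 20 mm across, 16 mm high, 12 g, loose. Origin centre of its underside. At the start all stand in a ring 55 mm across (bead centres) round the stick's foot, in any order.

How it is judged:
On the way, in this order (a step that is already met when the one before it is completed fails the run):
1. stirring, turn 1: the held stick's foot, down among the beads, sweeps through the side towards the far edge (+x of the station), over 7 mm off the tank's axis (x of dipstick in the frame of station above 0.007 m and y of dipstick in the frame of station between -0.007 and 0.007 m and z of dipstick in the frame of station below 0.026 m and contact force between dipstick and the fingers above 1 N).
2. stirring, turn 1: the held stick's foot, down among the beads, sweeps through the side towards the pumps (+y of the station), over 7 mm off the tank's axis (y of dipstick in the frame of station above 0.007 m and x of dipstick in the frame of station between -0.007 and 0.007 m and z of dipstick in the frame of station below 0.026 m and contact force between dipstick and the fingers above 1 N).
3. stirring, turn 1: the held stick's foot, down among the beads, sweeps through the side towards the near edge (-x), over 7 mm off the tank's axis (x of dipstick in the frame of station below -0.007 m and y of dipstick in the frame of station between -0.007 and 0.007 m and z of dipstick in the frame of station below 0.026 m and contact force between dipstick and the fingers above 1 N).
4. stirring, turn 1: the held stick's foot, down among the beads, sweeps through the side away from the pumps (-y), over 7 mm off the tank's axis (y of dipstick in the frame of station below -0.007 m and x of dipstick in the frame of station between -0.007 and 0.007 m and z of dipstick in the frame of station below 0.026 m and contact force between dipstick and the fingers above 1 N).
5. stirring, turn 2: the held stick's foot, down among the beads, sweeps through the side towards the far edge (+x of the station), over 7 mm off the tank's axis (all of step 1).
6. stirring, turn 2: the held stick's foot, down among the beads, sweeps through the side towards the pumps (+y of the station), over 7 mm off the tank's axis (all of step 2).
7. stirring, turn 2: the held stick's foot, down among the beads, sweeps through the side towards the near edge (-x), over 7 mm off the tank's axis (all of step 3).
8. stirring, turn 2: the held stick's foot, down among the beads, sweeps through the side away from the pumps (-y), over 7 mm off the tank's axis (all of step 4).
9. the held stick is drawn up out of the tank after the beads have been shifted by the stirring (height (world z) of dipstick above 0.09 m and contact force between dipstick and the fingers above 1 N and distance of any of bead0, bead1, bead2 from where it was at the start of the episode above 0.006 m and distance of any of bead3, bead4, bead5 from where it was at the start of the episode above 0.006 m and distance of any of bead6, bead7 from where it was at the start of the episode above 0.006 m), for 0.1 s.
At the end, for the whole second after the job is handed in: Dipstick gripped (over 1 N), within 25 degrees of level, both ends over 140 mm above the shelf, slower than 30 mm/s, not touching the station; all beads in the tank (within 52 mm of its axis, below 70 mm); coupe, buggy, tow truck and tumbler within 20 mm of their starts (contact force between dipstick and the fingers above 1 N and angle between dipstick's own z axis and vertical between 1.134 and 2.007 rad and height (world z) of each of dipstick, stick_top above 0.14 m and linear speed of dipstick below 0.03 m/s and contact force between dipstick and station below 0.1 N and horizontal distance between each of bead0, bead1, bead2, bead3, bead4, bead5, bead6, bead7 and station below 0.052 m and height (world z) of each of bead0, bead1, bead2, bead3, bead4, bead5, bead6, bead7 below 0.07 m and distance of each of coupe, buggy, tow_truck, tumbler from where it was at the start of the episode below 0.02 m); the arm keeps its last pose, push and grip.
It fails at once if the coupe is shoved away (over 40 mm) or tipped over (distance of coupe from where it was at the start of the episode above 0.04 m or angle between coupe's own z axis and vertical above 0.6 rad).
It fails at once if the buggy is shoved away (over 40 mm) or tipped over (distance of buggy from where it was at the start of the episode above 0.04 m or angle between buggy's own z axis and vertical above 0.6 rad).
It fails at once if the tow truck is shoved away (over 40 mm) or tipped over (distance of tow_truck from where it was at the start of the episode above 0.04 m or angle between tow_truck's own z axis and vertical above 0.6 rad).
It fails at once if the tumbler is shoved away (over 40 mm) or tipped over (distance of tumbler from where it was at the start of the episode above 0.04 m or angle between tumbler's own z axis and vertical above 0.6 rad).
It also fails if it takes over 67 s, if anything falls off the work surface, if the arm or the gripper's body presses on something with over 40 N, if the wrist force passes 120 N, or if a joint passes its speed limit or range.

## Robot

A 6-joint arm with a two-finger parallel gripper is mounted at the origin on the work surface. World frame = base frame: x ahead of the robot, y to its left, z up, the work surface at z = 0. Lengths are in m, angles in rad, forces in N, time in s.
With the tool pointing down it reaches from about 0.35 to 0.975 m from the base axis. Payload 4.9 kg.
Tool frame: the origin (TCP) lies at the very end of the fingers, on their centre line; the grasp point (between the pads) lies 19 mm behind it; z points along the fingers, y is the line along which they close (so a half turn about z gives the same grasp; the last joint's range is limited). The gripper opens to 85 mm and grips with 20 to 120 N. Pads are 22 mm wide; open, the fingers measure 114 mm over their backs; the gripper's body (76 mm by 85 mm) begins 54 mm behind the grasp point. The pads swing forward as they close: fully open they stand 13 mm farther back than shut.
Start: joints at [1.229, 0.053, 1.613, -0, 1.476, -0.119], TCP at [0.138, 0.61, 0.231] pointing down, gripper open.
Joint ranges: [-3.01, 3.01], [-1.01, 2.22], [0.06, 2.58], [-1.02, 4.17], [0.09, 2.62], [-3.14, 3.14]. Speed limits (rad/s): [2.57, 2.57, 3.14, 3.14, 3.14, 3.14].

## Interface

Orientations are given as a unit quaternion [w, x, y, z].
In Python, from plant import * gives the robot as it stands.
- The arm moves only by the tool jog_arm, never from a script. Its argument "moves" is a list that holds one entry, the list of rows, each a list of 7 numbers: the finger opening in cm, from 0 to 8.54, then the shift along the tool's x, y, z in cm, then the turn, a rotation vector about the tool's x, y, z in rad. A call has 1 to 20 rows; each row shifts and turns the commanded pose from where the row before left it, along the tool's axes as they then stand; what a row does not reach is not made up. A row lasts 1/12 s, in which the tool goes at most 41.7 mm and 7.16 degrees, less where a joint would pass 70% of its speed; a pose out of reach is approached as far as the arm can. A call is refused whole if a number of a shift passes 4.17 or a number of a turn 0.125, either way. A call with a gripper value outside its range is refused whole. The fingers move at their own pace and stop on an object; the grip force is fixed at half the most. Time passes only in rows, so rows that do not move let the fingers close. It gives the time, the measured TCP pose, the force, the opening and the grip force at its end, in the units of the state.
- state(): the state, without advancing time (a new reading comes with each control period).
- grab_frame(name): name is "scene" or "side" or "wrist"; returns a dict with "color" (480x640x3 uint8, blue, green, red), "depth" (480x640 float32, m along the optical axis (not along the pixel's ray), 0 where there is no reading), "fx", "fy", "cx", "cy" (pixels), "R" (3x3) and "t" (3): a world point X has camera coordinates R X + t. Camera axes: x right, y down, z forward; pixel columns grow to the right and rows downward; lengths in m; the calibration is good to about 2 mm. A picture is of the moment at which its call begins.
- job_done(): hands the job in; it is judged then, once.
Trained networks look in a picture, given as the dict that the camera call returned (one of the last four; its "shot" number tells which), for a name from the list of things; names that differ only in an ending like _2 or _b are one class to them, and where a whole thing is asked for, a point or a joint stands for the part that bears it (a point fixed in the world has none). Each returns a list of dicts, best first, with "p" (0 to 1); they miss things now and then, are a little off and sometimes report something else, mostly with a low value. They report only what shows in the picture. A call takes as long as a camera call.
- recognise(name, picture): "rect" ([centre column, centre row, width, height] in pixels, round what is visible of it).
- regions_of(name, picture): "pixels" (480x640 bool, what is visible of it) and "rect" ([centre column, centre row, width, height] in pixels, round what is visible of it).
The state is a dict: "time": time; "joint_pos": joint angles; "joint_vel": joint speeds; "joint_efforts": joint torques, N m; "tool_pos": TCP position; "tool_rot": TCP orientation; "contact_force": force on the tool from outside, world axes, zero at the start; "ft_torque": the same for the moment, N m; "gripper_width": opening from 0.0 (shut) to 1.0 (fully open); "grasp_force": force on a finger pad.
Only numpy, scipy, OpenCV 4.12 (cv2) and the standard library are available. Lean on these libraries where they do the work, as an engineer would, in place of code of your own. Each camera call takes 0.05 s, during which the arm holds its last target. There are 200 camera calls.

## Working session

There is one attempt and no reset: what is moved stays moved. The work goes in short steps, Python scripts to look and compute and a tool call to move; the robot and the scene stay as the last step left them, time stands still between calls to the robot, and variables do not carry over. Pictures are saved under pics/ and viewed, at most 10 in all, crops included, and the job is handed in when it is done.

Besides the shell and the picture viewer there is one more tool, called after "Request:" as name(argument=value, ...), one argument or row to a line, values as JSON. jog_arm: Moves the arm, as the interface text tells. Its arguments: {"type":"object","properties":{"moves":{"type":"array"}},"required":["moves"]}

```bash
mkdir -p pics
cat > h.py <<'E'
from plant import *
import numpy as np, cv2
from scipy.spatial.transform import Rotation as Ro
def pts(f,mask):
    v,u=np.nonzero(mask&(f["depth"]>0)); z=f["depth"][v,u]
    c=np.c_[(u-f["cx"])/f["fx"]*z,(v-f["cy"])/f["fy"]*z,z]
    return (c-f["t"])@np.array(f["R"])
def rot(s):
    q=s["tool_rot"]; return Ro.from_quat([q[1],q[2],q[3],q[0]])
E
python3 - <<'E'
from h import *
s=state();print(s["time"],s["tool_pos"],s["tool_rot"],rot(s).as_matrix().round(3))
fs=[]
for n in("scene","side"):
    f=grab_frame(n);fs.append(f["color"])
    print(n,-np.array(f["R"]).T@f["t"])
    for o in("station","dipstick","stick_top","coupe","buggy","tow_truck","tumbler"):
        for r in regions_of(o,f)[:1]:
            p=pts(f,r["pixels"])
            if len(p): print(o,round(r["p"],2),np.round(r["rect"]),p.mean(0).round(3),np.percentile(p,2,0).round(3),np.percentile(p,98,0).round(3))
    if n=="scene": np.savez("scene.npz",**{k:f[k] for k in("color","depth","fx","fy","cx","cy","R","t")})
cv2.imwrite("pics/a.png",fs[0]);cv2.imwrite("pics/b.png",fs[1])
E
```

```text
0.0 [0.13790421 0.60894649 0.23003986] [-2.39354958e-04  1.11181819e-01  9.93799521e-01 -1.02838790e-03] [[-0.975  0.221 -0.001]
 [ 0.221  0.975 -0.002]
 [ 0.    -0.002 -1.   ]]
scene [ 0.87686492 -0.36565595  0.85227644]
station 0.55 [353. 197. 159. 157.] [0.511 0.145 0.039] [ 0.403 -0.018  0.004] [0.589 0.312 0.104]
dipstick 0.65 [324. 192.  12.  72.] [0.503 0.049 0.12 ] [0.489 0.04  0.018] [0.511 0.06  0.204]
stick_top 0.84 [322. 193.  15.  67.] [0.502 0.05  0.117] [0.459 0.04  0.015] [0.512 0.084 0.204]
coupe 0.66 [345. 173.  32.  25.] [0.446 0.177 0.028] [0.405 0.16  0.007] [0.478 0.201 0.041]
buggy 0.68 [354. 195. 163. 161.] [0.51  0.145 0.038] [ 0.401 -0.021  0.003] [0.59  0.315 0.104]
tow_truck 0.75 [422. 220.  66.  64.] [0.646 0.18  0.043] [0.574 0.157 0.005] [0.707 0.215 0.075]
tumbler 0.63 [325. 293.  43.  51.] [ 0.62  -0.068  0.053] [ 0.592 -0.105  0.003] [ 0.656 -0.04   0.091]
side [0.27777685 0.45879014 0.512617  ]
station 0.83 [261. 389. 247. 181.] [0.493 0.17  0.054] [0.417 0.001 0.007] [0.577 0.32  0.105]
dipstick 0.96 [322. 292.  15. 111.] [0.497 0.056 0.131] [0.49  0.048 0.032] [0.506 0.062 0.204]
stick_top 0.63 [321. 293.  17. 108.] [0.496 0.057 0.131] [0.49  0.049 0.033] [0.505 0.062 0.204]
coupe 0.73 [315. 446.  66.  48.] [0.434 0.187 0.029] [0.4   0.164 0.013] [0.472 0.206 0.041]
buggy 0.95 [376. 287.  67.  57.] [ 0.481 -0.106  0.032] [ 0.446 -0.159  0.006] [ 0.522 -0.066  0.062]
tow_truck 0.75 [180. 364. 104.  72.] [0.643 0.196 0.046] [0.569 0.161 0.001] [0.698 0.223 0.075]
tumbler 0.88 [292. 266.  46.  64.] [ 0.616 -0.062  0.058] [ 0.587 -0.101  0.003] [ 0.652 -0.035  0.09 ]
```

View pics/a.png

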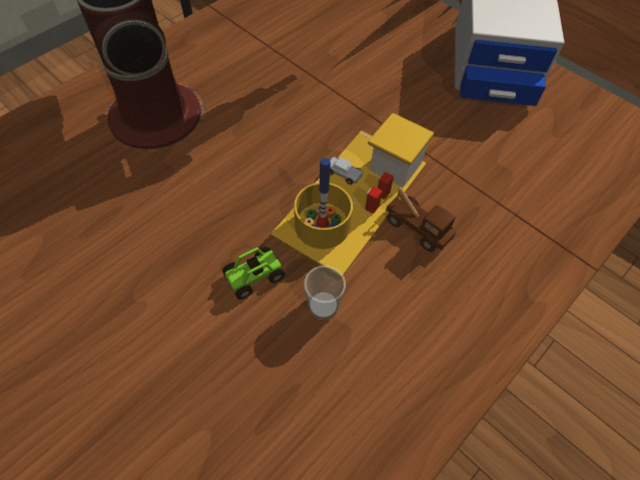

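View pics/b.png

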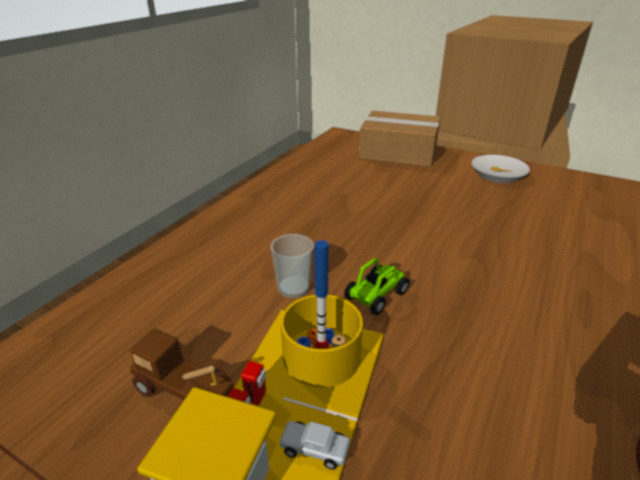

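The tank is at about (323,213) in scene and (321,340) in side. The stick stands upright in its middle, with the handle up to (325,160) in scene. Next I fit the tank axis and yaw.

```bash
cat > geo.py <<'E'
from h import *
from scipy.optimize import least_squares
for n in("scene","side"):
    f=grab_frame(n);hsv=cv2.cvtColor(f["color"],cv2.COLOR_BGR2HSV)
    y=cv2.inRange(hsv,(20,120,60),(35,255,255))>0
    b=cv2.inRange(hsv,(105,120,30),(130,255,255))>0
    P=pts(f,y); d=np.hypot(P[:,0]-.5,P[:,1]-.05)
    rim=P[(P[:,2]>.074)&(P[:,2]<.083)&(d<.075)&(d>.03)]
    r=least_squares(lambda q:np.hypot(rim[:,0]-q[0],rim[:,1]-q[1])-q[2],[.5,.05,.054],loss="soft_l1",f_scale=.002)
    ring=P[(P[:,2]>.03)&(P[:,2]<.07)&(d<.075)]
    r2=least_squares(lambda q:np.abs(np.hypot(ring[:,0]-q[0],ring[:,1]-q[1])-.054)-.002,r.x[:2],loss="soft_l1",f_scale=.002)
    print(n,"rim",len(rim),r.x.round(4),"wall",len(ring),r2.x.round(4))
    pl=P[(P[:,2]>.004)&(P[:,2]<.012)]; roof=P[(P[:,2]>.097)&(P[:,2]<.108)]
    for nm,Q in(("plate",pl),("roof",roof)):
        if len(Q)>20: print(nm,len(Q),cv2.minAreaRect((Q[:,:2]*1000).astype(np.float32)))
    B=pts(f,b);B=B[(np.hypot(B[:,0]-.5,B[:,1]-.05)<.03)&(B[:,2]>.12)]
    for lo,hi in((.12,.15),(.15,.18),(.18,.2)):
        Q=B[(B[:,2]>lo)&(B[:,2]<hi)]
        if len(Q)>8:
            c=least_squares(lambda q:np.hypot(Q[:,0]-q[0],Q[:,1]-q[1])-.009,Q[:,:2].mean(0)+.006*(Q[:,:2].mean(0)-(-np.array(f["R"]).T@f["t"])[:2]),loss="soft_l1",f_scale=.002)
            print("handle",lo,len(Q),c.x.round(4))
    print("ztop",np.percentile(B[:,2],99))
E
python3 geo.py
```

```text
scene rim 355 [0.5011 0.0509 0.0538] wall 1166 [0.5002 0.0516]
plate 4597 ((493.1343688964844, 149.2705535888672), (169.79519653320312, 347.9097900390625), 9.962514877319336)
roof 1817 ((504.88446044921875, 271.95819091796875), (99.35787200927734, 103.90682220458984), 9.810710906982422)
ztop 0.2058865840294598
side rim 748 [0.4984 0.0538 0.0537] wall 2968 [0.4991 0.0525]
plate 8187 ((502.79327392578125, -239.97943115234375), (205.9663543701172, 963.7591552734375), 0.4082573354244232)
roof 8527 ((502.73162841796875, 274.898681640625), (100.26268005371094, 101.51806640625), 10.179625511169434)
handle 0.12 156 [0.4993 0.0522]
handle 0.15 235 [0.4992 0.0522]
handle 0.18 176 [0.4994 0.0522]
ztop 0.20466361958671306
```

Request:
jog_arm(
  moves=[
    [[8.5,-2.64,-2.57,-0.12,0,0,0],[8.5,-2.64,-2.57,-0.12,0,0,0],[8.5,-2.64,-2.57,-0.12,0,0,0],[8.5,-2.64,-2.57,-0.12,0,0,0],[8.5,-2.64,-2.57,-0.12,0,0,0],[8.5,-2.64,-2.57,-0.12,0,0,0],[8.5,-2.64,-2.57,-0.12,0,0,0],[8.5,-2.64,-2.57,-0.12,0,0,0],[8.5,-2.64,-2.57,-0.12,0,0,0],[8.5,-2.64,-2.57,-0.12,0,0,0],[8.5,-2.64,-2.57,-0.12,0,0,0],[8.5,-2.64,-2.57,-0.12,0,0,0],[8.5,-2.64,-2.57,-0.12,0,0,0],[8.5,-2.64,-2.57,-0.12,0,0,0],[8.5,-2.64,-2.57,-0.12,0,0,0],[8.5,-2.64,-2.57,-0.12,0,0,0],[8.5,-2.64,-2.57,-0.12,0,0,0],[8.5,-2.64,-2.57,-0.12,0,0,0]],
  ],
)

```text
time: 2.4
tool_pos: [0.5001, 0.0515, 0.2533]
tool_rot: [0.0, 0.111, 0.994, 0.0]
contact_force: [1.6, 0.6, 0.4]
gripper_width: 0.996
grasp_force: 0.0
```

Request:
jog_arm(
  moves=[
    [[8.5,0,0,0,0,0,0.098],[8.5,0,0,0,0,0,0.098],[8.5,0,0,0,0,0,0.098],[8.5,0,0,0,0,0,0.098],[8.5,0,0,0,0,0,0.098],[8.5,0,0,0,0,0,0.098],[8.5,0,0,0,0,0,0.098],[8.5,0,0,0,0,0,0.098],[8.5,0,0,0,0,0,0.098],[8.5,0,0,0,0,0,0.098],[8.5,0,0,0,0,0,0.098],[8.5,0,0,0,0,0,0.096],[8.5,0,0,0,0,0,0],[8.5,0,0,0,0,0,0]],
  ],
)

```text
time: 3.57
tool_pos: [0.4993, 0.0534, 0.253]
tool_rot: [0.0, 0.642, 0.767, 0.0]
contact_force: [0.7, 0.2, -0.1]
gripper_width: 0.998
grasp_force: 0.0
```

```bash
cat > st.py <<'E'
from h import *
s=state();R=rot(s).as_matrix();print(s["time"],s["tool_pos"].round(4) if hasattr(s["tool_pos"],"round") else s["tool_pos"]);print(R.round(3),np.round(s["joint_pos"],3),np.round(s["contact_force"],1),s["gripper_width"],s["grasp_force"])
d=R.T@(np.array([.4993,.0522,.142])-s["tool_pos"]);print("tool-frame to grasp cm",(d*100).round(2))
E
python3 st.py
```

```text
3.5667 [0.4993 0.0534 0.253 ]
[[-0.176  0.984  0.   ]
 [ 0.984  0.176  0.   ]
 [ 0.     0.    -1.   ]] [-0.042 -0.26   1.866  0.     1.535 -0.218] [ 0.7  0.2 -0.1] 0.9979404582041795 0.0
tool-frame to grasp cm [-0.12 -0.02 11.1 ]
```

Request:
jog_arm(
  moves=[
    [[8.5,-0.12,0,1.5,0,0,0],[8.5,0,0,1.6,0,0,0],[8.5,0,0,1.6,0,0,0],[8.5,0,0,1.6,0,0,0],[8.5,0,0,1.6,0,0,0],[8.5,0,0,1.6,0,0,0],[8.5,0,0,1.6,0,0,0],[8.5,0,0,0,0,0,0],[8.5,0,0,0,0,0,0],[8.5,0,0,0,0,0,0]],
  ],
)

```text
time: 4.4
tool_pos: [0.5001, 0.0522, 0.143]
tool_rot: [0.001, 0.643, 0.766, 0.0]
contact_force: [0.7, 0.9, 0.2]
gripper_width: 0.993
grasp_force: 0.0
```

Request:
jog_arm(
  moves=[
    [[1.4,0,0,0,0,0,0],[1.4,0,0,0,0,0,0],[1.4,0,0,0,0,0,0],[1.4,0,0,0,0,0,0],[1.4,0,0,0,0,0,0],[1.4,0,0,0,0,0,0],[1.4,0,0,0,0,0,0],[1.4,0,0,0,0,0,0],[1.4,0,0,0,0,0,0],[1.4,0,0,0,0,0,0],[1.4,0,0,0,0,0,0],[1.4,0,0,0,0,0,0]],
  ],
)

```text
time: 5.4
tool_pos: [0.4999, 0.0522, 0.1423]
tool_rot: [0.0, 0.643, 0.766, 0.0]
contact_force: [0.6, 0.9, 3.3]
gripper_width: 0.191
grasp_force: 58.4
```

```bash
python3 st.py
python3 - <<'E'
from h import *
f=grab_frame("side");cv2.imwrite("pics/c.png",cv2.resize(f["color"][160:420,180:480],None,fx=2,fy=2))
E
```

```text
5.4 [0.4999 0.0522 0.1423]
[[-0.173  0.985  0.001]
 [ 0.985  0.173 -0.   ]
 [-0.     0.001 -1.   ]] [-0.044 -0.173  1.981 -0.     1.333 -0.218] [0.6 0.9 3.3] 0.1908800961126386 58.4442275762558
tool-frame to grasp cm [ 0.01 -0.06  0.03]
```

View pics/c.png

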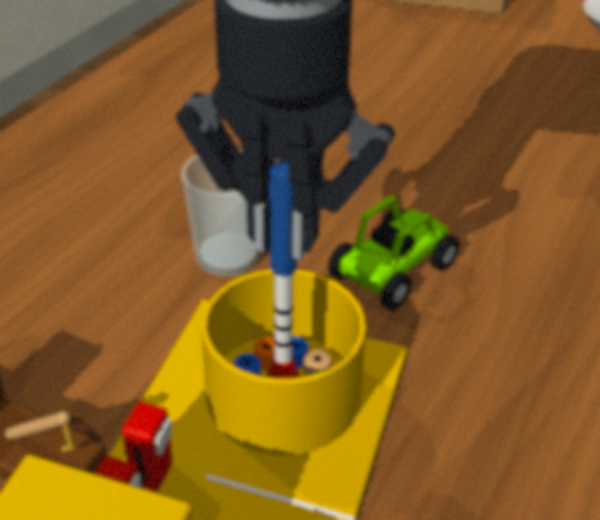

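Request:
jog_arm(
  moves=[
    [[1.4,0,0,-0.2,0,0,0],[1.4,0,0,-0.2,0,0,0],[1.4,0,0,0,0,0,0],[1.4,0,0.2,0,0,0,0],[1.4,0,0.2,0,0,0,0],[1.4,0,0.2,0,0,0,0],[1.4,0,0.2,0,0,0,0],[1.4,0,0.2,0,0,0,0],[1.4,0,0.2,0,0,0,0],[1.4,0,0.2,0,0,0,0],[1.4,0,0.1,0,0,0,0],[1.4,0,0,0,0,0,0],[1.4,0,0,0,0,0,0]],
  ],
)

```text
time: 6.53
tool_pos: [0.5144, 0.0548, 0.1459]
tool_rot: [0.0, 0.643, 0.766, 0.0]
contact_force: [-0.1, 0.1, -0.9]
gripper_width: 0.194
grasp_force: 58.4
```

```bash
cat > foot.py <<'E'
from h import *
s=state();R=rot(s).as_matrix();c,sn=np.cos(.1755),np.sin(.1755)
S=lambda p:((np.array([[c,sn,0],[-sn,c,0],[0,0,1]])@(np.array(p)-[.4997,.0522,0]))*1000).round(1)
print(s["time"],"tcp stn",S(s["tool_pos"]),"zaxis",R[:,2].round(3),s["gripper_width"],s["grasp_force"],np.round(s["contact_force"],1),np.round(s["ft_torque"],2))
for n in("side","scene"):
    f=grab_frame(n)
    hsv=cv2.cvtColor(f["color"],cv2.COLOR_BGR2HSV)
    m=cv2.inRange(hsv,(0,0,110),(180,70,255))>0
    P=pts(f,m);P=np.array([S(p) for p in P]) if len(P)<300000 else P
    P=P[(np.hypot(P[:,0],P[:,1])<40)&(P[:,2]>50)&(P[:,2]<110)]
    if len(P): print(n,"shaft surf",len(P),np.median(P,0)); [print(lo,np.median(P[(P[:,2]>lo)&(P[:,2]<lo+20)],0)) for lo in (50,70,90) if ((P[:,2]>lo)&(P[:,2]<lo+20)).any()]
cam=-np.array(f["R"]).T@f["t"]
E
python3 foot.py
```

```text
6.5333 tcp stn [ 14.9  -0.  145.9] zaxis [ 0. -0. -1.] 0.1935019392708787 58.447641134262085 [-0.1  0.1 -0.9] [-0.04  0.02 -0.07]
side shaft surf 210 [12.8  5.5 82.5]
50 [12.8  5.4 58.9]
70 [12.95  5.6  82.25]
90 [ 13.2   5.5 102. ]
```

Request:
jog_arm(
  moves=[
    [[1.4,0.235,-0.018,0,0,0,0],[1.4,0.229,-0.055,0,0,0,0],[1.4,0.218,-0.09,0,0,0,0],[1.4,0.201,-0.123,0,0,0,0],[1.4,0.179,-0.153,0,0,0,0],[1.4,0.153,-0.179,0,0,0,0],[1.4,0.123,-0.201,0,0,0,0],[1.4,0.09,-0.218,0,0,0,0],[1.4,0.055,-0.229,0,0,0,0],[1.4,0.018,-0.235,0,0,0,0],[1.4,-0.018,-0.235,0,0,0,0],[1.4,-0.055,-0.229,0,0,0,0],[1.4,-0.09,-0.218,0,0,0,0],[1.4,-0.123,-0.201,0,0,0,0],[1.4,-0.153,-0.179,0,0,0,0],[1.4,-0.179,-0.153,0,0,0,0],[1.4,-0.201,-0.123,0,0,0,0],[1.4,-0.218,-0.09,0,0,0,0],[1.4,-0.229,-0.055,0,0,0,0],[1.4,-0.235,-0.018,0,0,0,0]],
  ],
)

```text
time: 8.3
tool_pos: [0.4847, 0.0493, 0.1459]
tool_rot: [-0.0, 0.643, 0.766, 0.0]
contact_force: [0.9, 0.5, -0.0]
gripper_width: 0.194
grasp_force: 58.4
```

```bash
python3 foot.py
```

```text
8.3 tcp stn [-15.2  -0.2 145.9] zaxis [ 0.  0. -1.] 0.19392133887376103 58.443442583084106 [ 0.9  0.5 -0. ] [ 0.02  0.01 -0.02]
side shaft surf 217 [-17.2   5.5  81.9]
50 [-16.5    5.45  57.5 ]
70 [-17.1   5.7  81.9]
90 [-17.5   5.2 102. ]
```

Request:
jog_arm(
  moves=[
    [[1.4,-0.235,0.018,0,0,0,0],[1.4,-0.229,0.055,0,0,0,0],[1.4,-0.218,0.09,0,0,0,0],[1.4,-0.201,0.123,0,0,0,0],[1.4,-0.179,0.153,0,0,0,0],[1.4,-0.153,0.179,0,0,0,0],[1.4,-0.123,0.201,0,0,0,0],[1.4,-0.09,0.218,0,0,0,0],[1.4,-0.055,0.229,0,0,0,0],[1.4,-0.018,0.235,0,0,0,0],[1.4,0.018,0.235,0,0,0,0],[1.4,0.055,0.229,0,0,0,0],[1.4,0.09,0.218,0,0,0,0],[1.4,0.123,0.201,0,0,0,0],[1.4,0.153,0.179,0,0,0,0],[1.4,0.179,0.153,0,0,0,0],[1.4,0.201,0.123,0,0,0,0],[1.4,0.218,0.09,0,0,0,0],[1.4,0.229,0.055,0,0,0,0],[1.4,0.235,0.018,0,0,0,0]],
  ],
)

```text
time: 10.07
tool_pos: [0.5143, 0.055, 0.1459]
tool_rot: [-0.0, 0.643, 0.766, 0.0]
contact_force: [-0.3, -0.3, -1.8]
gripper_width: 0.193
grasp_force: 58.5
```

Request:
jog_arm(
  moves=[
    [[1.4,0.235,-0.018,0,0,0,0],[1.4,0.229,-0.055,0,0,0,0],[1.4,0.218,-0.09,0,0,0,0],[1.4,0.201,-0.123,0,0,0,0],[1.4,0.179,-0.153,0,0,0,0],[1.4,0.153,-0.179,0,0,0,0],[1.4,0.123,-0.201,0,0,0,0],[1.4,0.09,-0.218,0,0,0,0],[1.4,0.055,-0.229,0,0,0,0],[1.4,0.018,-0.235,0,0,0,0],[1.4,-0.018,-0.235,0,0,0,0],[1.4,-0.055,-0.229,0,0,0,0],[1.4,-0.09,-0.218,0,0,0,0],[1.4,-0.123,-0.201,0,0,0,0],[1.4,-0.153,-0.179,0,0,0,0],[1.4,-0.179,-0.153,0,0,0,0],[1.4,-0.201,-0.123,0,0,0,0],[1.4,-0.218,-0.09,0,0,0,0],[1.4,-0.229,-0.055,0,0,0,0],[1.4,-0.235,-0.018,0,0,0,0]],
  ],
)

```text
time: 11.73
tool_pos: [0.4848, 0.0493, 0.1459]
tool_rot: [0.0, 0.643, 0.766, 0.0]
contact_force: [-0.5, 0.2, -1.5]
gripper_width: 0.191
grasp_force: 58.5
```

```bash
python3 foot.py
python3 - <<'E'
from h import *
f=grab_frame("scene");a=cv2.resize(f["color"][140:300,220:420],None,fx=3,fy=3)
cv2.imwrite("pics/d.png",a)
E
```

```text
11.7333 tcp stn [-15.2  -0.3 145.9] zaxis [ 0. -0. -1.] 0.19051840256489863 58.46027433872223 [-0.5  0.2 -1.5] [-0.01 -0.05 -0.  ]
side shaft surf 211 [-17.2   5.3  79.7]
50 [-16.8   5.3  58.5]
70 [-17.3   5.4  79.8]
90 [-17.2   5.  101.3]
```

View pics/d.png

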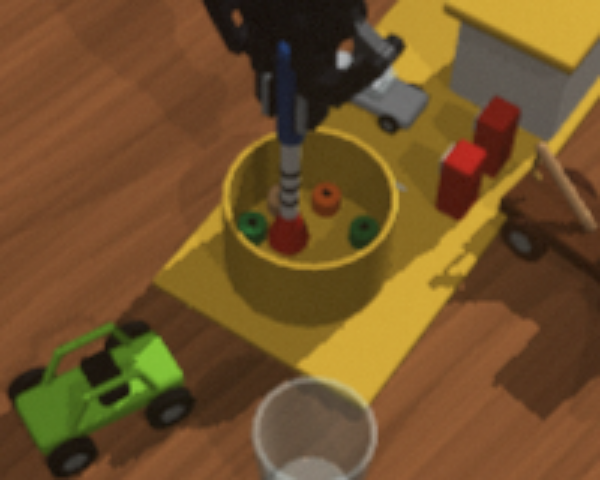

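The foot at (290,235) is down among the beads. The stick is upright and the beads have spread inside the tank. I'll finish turn 2 and run turn 3.

Request:
jog_arm(
  moves=[
    [[1.4,-0.235,0.018,0,0,0,0],[1.4,-0.229,0.055,0,0,0,0],[1.4,-0.218,0.09,0,0,0,0],[1.4,-0.201,0.123,0,0,0,0],[1.4,-0.179,0.153,0,0,0,0],[1.4,-0.153,0.179,0,0,0,0],[1.4,-0.123,0.201,0,0,0,0],[1.4,-0.09,0.218,0,0,0,0],[1.4,-0.055,0.229,0,0,0,0],[1.4,-0.018,0.235,0,0,0,0],[1.4,0.018,0.235,0,0,0,0],[1.4,0.055,0.229,0,0,0,0],[1.4,0.09,0.218,0,0,0,0],[1.4,0.123,0.201,0,0,0,0],[1.4,0.153,0.179,0,0,0,0],[1.4,0.179,0.153,0,0,0,0],[1.4,0.201,0.123,0,0,0,0],[1.4,0.218,0.09,0,0,0,0],[1.4,0.229,0.055,0,0,0,0],[1.4,0.235,0.018,0,0,0,0]],
  ],
)

```text
time: 13.55
tool_pos: [0.5143, 0.055, 0.1459]
tool_rot: [0.0, 0.643, 0.766, -0.0]
contact_force: [-0.1, -0.4, -1.3]
gripper_width: 0.193
grasp_force: 58.5
```

Request:
jog_arm(
  moves=[
    [[1.4,0.235,-0.018,0,0,0,0],[1.4,0.229,-0.055,0,0,0,0],[1.4,0.218,-0.09,0,0,0,0],[1.4,0.201,-0.123,0,0,0,0],[1.4,0.179,-0.153,0,0,0,0],[1.4,0.153,-0.179,0,0,0,0],[1.4,0.123,-0.201,0,0,0,0],[1.4,0.09,-0.218,0,0,0,0],[1.4,0.055,-0.229,0,0,0,0],[1.4,0.018,-0.235,0,0,0,0],[1.4,-0.018,-0.235,0,0,0,0],[1.4,-0.055,-0.229,0,0,0,0],[1.4,-0.09,-0.218,0,0,0,0],[1.4,-0.123,-0.201,0,0,0,0],[1.4,-0.153,-0.179,0,0,0,0],[1.4,-0.179,-0.153,0,0,0,0],[1.4,-0.201,-0.123,0,0,0,0],[1.4,-0.218,-0.09,0,0,0,0],[1.4,-0.229,-0.055,0,0,0,0],[1.4,-0.235,-0.018,0,0,0,0]],
  ],
)

```text
time: 15.22
tool_pos: [0.4847, 0.0493, 0.1459]
tool_rot: [0.0, 0.643, 0.766, 0.0]
contact_force: [0.5, -0.1, -0.5]
gripper_width: 0.19
grasp_force: 58.5
```

Request:
jog_arm(
  moves=[
    [[1.4,-0.235,0.018,0,0,0,0],[1.4,-0.229,0.055,0,0,0,0],[1.4,-0.218,0.09,0,0,0,0],[1.4,-0.201,0.123,0,0,0,0],[1.4,-0.179,0.153,0,0,0,0],[1.4,-0.153,0.179,0,0,0,0],[1.4,-0.123,0.201,0,0,0,0],[1.4,-0.09,0.218,0,0,0,0],[1.4,-0.055,0.229,0,0,0,0],[1.4,-0.018,0.235,0,0,0,0],[1.4,0.018,0.235,0,0,0,0],[1.4,0.055,0.229,0,0,0,0],[1.4,0.09,0.218,0,0,0,0],[1.4,0.123,0.201,0,0,0,0],[1.4,0.153,0.179,0,0,0,0],[1.4,0.179,0.153,0,0,0,0],[1.4,0.201,0.123,0,0,0,0],[1.4,0.218,0.09,0,0,0,0],[1.4,0.229,0.055,0,0,0,0],[1.4,0.235,0.018,0,0,0,0]],
  ],
)

```text
time: 16.88
tool_pos: [0.5143, 0.0551, 0.1459]
tool_rot: [-0.0, 0.643, 0.766, -0.0]
contact_force: [0.1, -0.1, -1.2]
gripper_width: 0.193
grasp_force: 58.5
```

```bash
python3 foot.py; python3 st.py
python3 - <<'E'
from h import *
import cv2
fs=[cv2.resize(grab_frame(n)["color"][a:b,c:d],(400,400)) for n,a,b,c,d in(("scene",150,280,260,390),("side",270,400,255,385))]
cv2.imwrite("pics/e.png",np.hstack(fs))
E
```

```text
16.8833 tcp stn [ 14.9   0.3 145.9] zaxis [-0.  0. -1.] 0.1928910351924768 58.46000790596008 [ 0.1 -0.1 -1.2] [-0.02 -0.04  0.01]
side shaft surf 208 [12.75  5.8  82.65]
50 [12.7   5.95 59.5 ]
70 [12.5  5.6 82.1]
90 [ 12.85   5.8  101.7 ]
16.9833 [0.5142 0.0552 0.1459]
[[-0.174  0.985 -0.   ]
 [ 0.985  0.174  0.   ]
 [ 0.    -0.    -1.   ]] [-0.037 -0.139  1.944  0.     1.336 -0.212] [ 0.4  1.1 -0.3] 0.19641599495523224 58.4595251083374
tool-frame to grasp cm [-0.03 -1.52  0.39]
```

View pics/e.png

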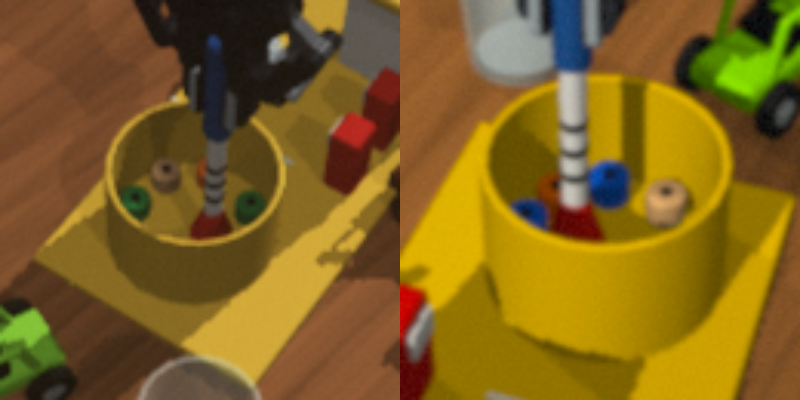

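Request:
jog_arm(
  moves=[
    [[1.4,0,-0.3,0,0,0,0],[1.4,0,-0.3,0,0,0,0],[1.4,0,-0.3,0,0,0,0],[1.4,0,-0.3,-0.2,0,0,0],[1.4,0,-0.3,-0.5,0,0,0],[1.4,0,0,-1,0,0,0],[1.4,0,0,-1,0,0,0],[1.4,0,0,-1,0,0,0],[1.4,0,0,-1,0,0,0],[1.4,0,0,-1,0,0,0],[1.4,0,0,-1.2,0,0,0],[1.4,0,0,-1.5,0,0,0],[1.4,0,0,-1.5,0,0,0],[1.4,0,0,-1.5,0,0,0],[1.4,0,0,-1.5,0,0,0],[1.4,0,0,-1.5,0,0,0],[1.4,0,0,-1.5,0,0,0],[1.4,0,0,-1.5,0,0,0],[1.4,0,0,-1,0,0,0],[1.4,0,0,-0.5,0,0,0]],
  ],
)

```text
time: 18.75
tool_pos: [0.5001, 0.0522, 0.3375]
tool_rot: [0.001, 0.643, 0.766, 0.001]
contact_force: [1.1, -0.4, -0.2]
gripper_width: 0.196
grasp_force: 58.5
```

Request:
jog_arm(
  moves=[
    [[1.4,0,1,0,0,0,0],[1.4,0,1.5,0,0,0,0],[1.4,0,1.5,0,0,0,0],[1.4,0,1.5,0,0,0,0],[1.4,0,1.5,0,0,0,0],[1.4,0,1.5,0,0,0,0],[1.4,0,1,0,0,0,0],[1.4,0,0,0,-0.05,0,0],[1.4,0,0,0,-0.05,0,0],[1.4,0,0,0,-0.05,0,0],[1.4,0,0,0,-0.05,0,0],[1.4,0,0,0,0,0,0]],
  ],
)

```text
time: 19.75
tool_pos: [0.5921, 0.0686, 0.3338]
tool_rot: [0.064, 0.64, 0.762, 0.076]
contact_force: [0.1, 1.0, -0.6]
gripper_width: 0.194
grasp_force: 58.9
```

```bash
python3 st.py
```

```text
19.75 [0.5921 0.0686 0.3338]
[[-0.173  0.965  0.195]
 [ 0.985  0.17   0.035]
 [ 0.     0.198 -0.98 ]] [-0.028 -0.188  1.683  0.04   1.452 -0.203] [ 0.1  1.  -0.6] 0.19402292516633277 58.889588713645935
tool-frame to grasp cm [ -0.02 -13.04  16.94]
```

Request:
jog_arm(
  moves=[
    [[1.4,0,0,0,-0.05,0,0],[1.4,0,0,0,-0.06,0,0],[1.4,0,0,0,-0.06,0,0],[1.4,0,0,0,-0.06,0,0],[1.4,0,0,0,-0.06,0,0],[1.4,0,0,0,-0.06,0,0],[1.4,0,0,0,-0.06,0,0],[1.4,0,0,0,-0.06,0,0],[1.4,0,0,0,-0.06,0,0],[1.4,0,0,0,-0.06,0,0],[1.4,0,0,0,-0.06,0,0],[1.4,0,0,0,-0.06,0,0],[1.4,0,0,0,-0.05,0,0],[1.4,0,0,0,0,0,0]],
  ],
)

```text
time: 20.92
tool_pos: [0.5919, 0.0688, 0.3311]
tool_rot: [0.295, 0.571, 0.68, 0.352]
contact_force: [-0.2, 0.4, -2.5]
gripper_width: 0.197
grasp_force: 59.0
```

```bash
python3 st.py
```

```text
20.9167 [0.5919 0.0688 0.3311]
[[-0.174  0.569  0.804]
 [ 0.985  0.099  0.143]
 [ 0.002  0.816 -0.578]] [-0.124 -0.626  2.189  0.392  0.684 -0.485] [-0.2  0.4 -2.5] 0.19693263977370737 58.95567834377289
tool-frame to grasp cm [ -0.06 -20.87   3.25]
```

Request:
jog_arm(
  moves=[
    [[1.4,0,0.8,-0.6,0,0,0],[1.4,0,1.2,-0.9,0,0,0],[1.4,0,1.2,-0.9,0,0,0],[1.4,0,1.2,-0.9,0,0,0],[1.4,0,1.2,-0.9,0,0,0],[1.4,0,1.2,-0.9,0,0,0],[1.4,0,1.2,-0.9,0,0,0],[1.4,0,1.2,-0.9,0,0,0],[1.4,0,1.2,-0.9,0,0,0],[1.4,0,1.2,-0.9,0,0,0],[1.4,0,0.8,-0.6,0,0,0],[1.4,0,0,0,0,0,0]],
  ],
)

```text
time: 21.92
tool_pos: [0.5884, 0.0677, 0.4945]
tool_rot: [0.299, 0.569, 0.679, 0.355]
contact_force: [-0.4, -0.8, -1.0]
gripper_width: 0.194
grasp_force: 59.0
```

```bash
python3 st.py
```

```text
21.9167 [0.5884 0.0677 0.4945]
[[-0.173  0.56   0.81 ]
 [ 0.985  0.1    0.141]
 [-0.001  0.822 -0.569]] [-0.128 -0.648  1.94   0.309  0.929 -0.365] [-0.4 -0.8 -1. ] 0.19419157287652233 58.95932614803314
tool-frame to grasp cm [  0.07 -34.13  12.63]
```

Request:
jog_arm(
  moves=[
    [[1.4,0,0,0,-0.04,0,0],[1.4,0,0,0,-0.04,0,0],[1.4,0,0,0,-0.04,0,0],[1.4,0,0,0,-0.04,0,0],[1.4,0,0,0,-0.04,0,0],[1.4,0,0,0,-0.04,0,0],[1.4,0,0,0,-0.04,0,0],[1.4,0,0,0,-0.04,0,0],[1.4,0,0,0,-0.04,0,0],[1.4,0,0,0,-0.04,0,0],[1.4,0,0,0,-0.04,0,0],[1.4,0,0,0,-0.04,0,0],[1.4,0,0,0,-0.04,0,0],[1.4,0,0,0,-0.04,0,0],[1.4,0,0,0,0,0,0],[1.4,0,0,0,0,0,0]],
  ],
)

```text
time: 23.25
tool_pos: [0.5881, 0.0678, 0.4878]
tool_rot: [0.442, 0.467, 0.556, 0.527]
contact_force: [0.1, 0.3, -0.8]
gripper_width: 0.198
grasp_force: 59.0
```

Request:
jog_arm(
  moves=[
    [[1.4,0,0,0,0,0,0],[1.4,0,0,0,0,0,0],[1.4,0,0,0,0,0,0],[1.4,0,0,0,0,0,0],[1.4,0,0,0,0,0,0],[1.4,0,0,0,0,0,0]],
  ],
)

```text
time: 23.75
tool_pos: [0.5881, 0.0678, 0.4901]
tool_rot: [0.443, 0.466, 0.555, 0.528]
contact_force: [0.4, 0.2, -1.0]
gripper_width: 0.196
grasp_force: 59.0
```

```bash
python3 st.py
python3 - <<'E'
from h import *
fs=[]
for n in("scene","side"):
    f=grab_frame(n);fs.append(cv2.resize(f["color"],(400,300)))
    for o in("dipstick","tumbler","coupe","buggy","tow_truck"):
        for r in regions_of(o,f)[:1]:
            p=pts(f,r["pixels"])
            if len(p): print(n,o,round(r["p"],2),p.mean(0).round(3),np.percentile(p,3,0).round(3),np.percentile(p,97,0).round(3))
cv2.imwrite("pics/f.png",np.hstack(fs))
f=grab_frame("scene");cv2.imwrite("pics/g.png",cv2.resize(f["color"][140:290,240:410],None,fx=3,fy=3))
E
```

```text
23.75 [0.5881 0.0678 0.4901]
[[-0.173  0.05   0.984]
 [ 0.985  0.009  0.173]
 [-0.     0.999 -0.051]] [-0.177 -0.821  2.276  1.137  0.388 -1.126] [ 0.4  0.2 -1. ] 0.19559407310994437 59.0221631526947
tool-frame to grasp cm [ 1.000e-02 -3.522e+01 -7.240e+00]
scene dipstick 0.75 [0.636 0.074 0.488] [0.536 0.05  0.48 ] [0.715 0.089 0.498]
scene tumbler 0.71 [ 0.62  -0.068  0.051] [ 0.591 -0.104  0.003] [ 0.656 -0.04   0.09 ]
scene coupe 0.81 [0.443 0.176 0.029] [0.408 0.159 0.015] [0.477 0.196 0.041]
scene buggy 0.66 [ 0.492 -0.124  0.033] [ 0.453 -0.17   0.01 ] [ 0.527 -0.077  0.062]
scene tow_truck 0.68 [0.646 0.18  0.042] [0.576 0.158 0.004] [0.704 0.214 0.075]
side tumbler 0.8 [ 0.617 -0.064  0.057] [ 0.588 -0.102  0.003] [ 0.652 -0.036  0.09 ]
side coupe 0.87 [0.435 0.187 0.028] [0.401 0.163 0.009] [0.471 0.205 0.04 ]
side buggy 0.88 [ 0.482 -0.108  0.032] [ 0.446 -0.159  0.005] [ 0.524 -0.068  0.062]
side tow_truck 0.63 [0.642 0.197 0.047] [0.574 0.169 0.018] [0.69  0.222 0.075]
```

View pics/f.png

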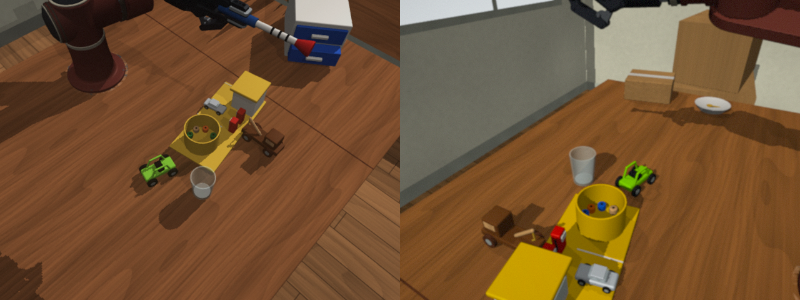

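View pics/g.png

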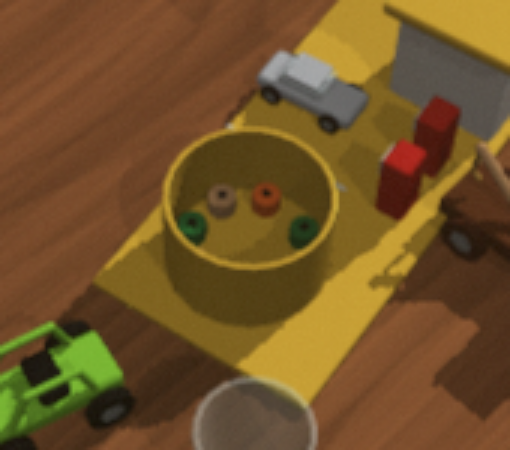

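The stick is held level at z≈0.49. The beads that show are inside the tank (scene crop about (190–305, 195–230)), and the vehicles and tumbler haven't moved. I'm handing in.

```bash
python3 -c "
from plant import *
print(job_done())"
```

```text
the job is handed in; nothing more can be done
None
```

I stirred the beads three anticlockwise turns, drew the dipstick out, and handed in with it gripped, level and still about 49 cm above the shelf; every bead I could see was in the tank (the near wall hid some), the coupe, buggy, tow truck and tumbler had not moved, and no verdict came back.

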